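# Clear the strip-down deck and dump the scraps

### The job

With the orange-handled pusher, never with the fingers, sweep all four broken bits off the deck of the blue station into its drop pocket, then stand the pusher upright on the bench again. Then flip the red safety catch right over, and only after that pull the black-knobbed lever towards the robot all the way to its stop so that the bits drop into the clear scrap bin; finish still holding the lever there against its spring, the gripper on it. Leave everything else on the bench where it is.

Things in the scene. Friction and masses are not known exactly. Their poses are not given: they have to be found in the camera images.
- station: Blue strip-down station fixed to the bench; origin on the bench below the edge between deck and pocket. Its +x points away from the robot (within 0.35 rad), +y to the robot's left. All 'station' numbers are in its frame, mm above the bench. From +y to -y: deck, drop pocket, then a grey pillar (x -55..65, y -141..-109, top z 100) that carries catch and lever.
- lever (a joint): Lever, rad: 0 leaning 0.42 back (away from the robot) from vertical, 0.95 pulled to the station's -x, at its stop. Axis along the station's y at x 52, z 115 mm; shank 12 mm thick at y -125. Pulling swings the pocket's flap down, so its contents slide into the bin. Spring return: 2 N at the knob at first, 6 N at the stop. While the catch is closed it moves under 0.1 rad.
- knob (a point): Centre of the lever's black ball knob, 32 mm across, 105 mm from the lever's axis. At 0 it is at station x 95, y -125, z 211 mm; at 0.95 at x -1, y -125, z 206 mm. Nothing stands within 30 mm of it sideways (y).
- catch (a joint): Red safety catch, rad: 0 (to 0.08 at the start) upright in front of the lever's shank and blocking it, 1.9 flipped over sideways to the station's -y and clear. Its axis runs along the station's x at y -125, z 115 mm. Light (under 1 N at the top); past about 0.6 rad it falls open by itself.
- catch_top (a point): Middle of the top edge of the catch's upright red paddle (36 mm wide along the station's x, 8 thick, 95 from its axis to the top); closed, it is at station x -20, y -125, z 210 mm. Its upper 35 mm are free on both faces: the pocket's end wall (y -95..-90) beside it is only 155 high.
- pusher: Hand pusher standing on its foot, 140 mm tall, 140 to 240 g: black and grey foot 85 mm along its x, 32 mm along its y, 35 high, orange upright handle 45 mm along x, 24 mm along y, from 35 to 140 mm above the foot's underside. Origin: centre of the foot's underside, z up. It stands left or right of the station.
- deck (a point): Centre of the top face of the aluminium deck: station z 140, x -55..55, y 0..170 mm. Fences 15 mm high (5 thick, tops at z 155) on all sides but the one to the pocket (y 0), where it is open and flush.
- pocket (a point): Centre of the pocket's floor, the top of the closed steel flap: station z 117 (22 mm below the deck), x -55..55, y -90..0; walls to z 155.
- bin_floor (a point): Middle of the floor (station z 6) of the clear scrap bin under the flap: x -110..55, y -90..0; in front of x -60 it is a low open tray with walls 50 mm high.
- bit_red: Broken bit, red snapped L-shaped clip, 26 x 22 mm, 18 high, 11 to 20 g; origin: centre of its underside. Starts lying loose on the deck, station y 25 to 102 mm.
- bit_grey: Broken bit, grey round cap with steel disc, 24 mm across, 16 high, 11 to 20 g; origin: centre of its underside. Starts lying loose on the deck, station y 25 to 102 mm.
- bit_green: Broken bit, green connector block, 24 x 20 mm, 14 high, 11 to 20 g; origin: centre of its underside. Starts lying loose on the deck, station y 25 to 102 mm.
- bit_white: Broken bit, white switch block with black dot, 22 x 22 mm, 16 high, 11 to 20 g; origin: centre of its underside. Starts lying loose on the deck, station y 25 to 102 mm.
- jar: Bystander, to be left alone: amber glass jar with steel lid, 60 mm across, 100 tall, stands at one side of the station, opposite the pusher; origin: centre of its underside.
- cell_pack: Bystander, to be left alone: flat pack of five blue cells, 100 x 66 x 22 mm; origin: centre of its underside.
- multimeter: Bystander, to be left alone: yellow meter lying flat, 150 x 75 x 41 mm; origin: centre of its underside.
- circuit_board: Bystander, to be left alone: green circuit board lying flat, 100 x 60 x 16 mm; origin: centre of its underside.
- solder_spool: Bystander, to be left alone: blue spool, 60 mm across, 38 tall; origin: centre of its underside.
- spray_can: Bystander, to be left alone: lime green spray can, 66 mm across, 204 tall; origin: centre of its underside.
- tape_roll: Bystander, to be left alone: cream roll of tape lying flat, 100 mm across, 20 tall; origin: centre of its underside.

How it is judged (in metres and radians):
On the way, in this order (a step that is already met when the one before it is completed fails the run):
1. all four bits are in the drop pocket, on the closed flap ((y of bit_red in the frame of station below -0.012 m or (y of bit_red in the frame of station below 0.004 m and z of bit_red in the frame of station below 0.136 m)) and y of each of bit_red, bit_grey, bit_green, bit_white in the frame of station above -0.093 m and z of bit_red in the frame of station between 0.105 and 0.16 m and x of bit_red in the frame of station between -0.058 and 0.058 m and (y of bit_grey in the frame of station below -0.012 m or (y of bit_grey in the frame of station below 0.004 m and z of bit_grey in the frame of station below 0.136 m)) and z of bit_grey in the frame of station between 0.105 and 0.16 m and x of bit_grey in the frame of station between -0.058 and 0.058 m and (y of bit_green in the frame of station below -0.012 m or (y of bit_green in the frame of station below 0.004 m and z of bit_green in the frame of station below 0.136 m)) and z of bit_green in the frame of station between 0.105 and 0.16 m and x of bit_green in the frame of station between -0.058 and 0.058 m and (y of bit_white in the frame of station below -0.012 m or (y of bit_white in the frame of station below 0.004 m and z of bit_white in the frame of station below 0.136 m)) and z of bit_white in the frame of station between 0.105 and 0.16 m and x of bit_white in the frame of station between -0.058 and 0.058 m and value of joint lever below 0.15 rad), for 0.2 s.
2. the pusher stands upright on the bench, let go (height (world z) of pusher below 0.006 m and angle between pusher's own z axis and vertical below 0.1 rad and contact force between the fingers and pusher below 0.1 N), for 0.2 s.
3. the catch is flipped over while the lever is still at rest (value of joint catch above 1.3 rad and value of joint lever below 0.15 rad), for 0.2 s.
4. the lever is pulled to its stop and held by the gripper, and the bits have dropped into the bin (value of joint lever above 0.8 rad and contact force between the fingers and lever above 1 N and contact force between pusher and lever below 0.1 N and y of bit_red in the frame of station between -0.093 and 0.008 m and z of each of bit_red, bit_grey, bit_green, bit_white in the frame of station below 0.075 m and x of bit_red in the frame of station between -0.114 and 0.058 m and y of bit_grey in the frame of station between -0.093 and 0.008 m and x of bit_grey in the frame of station between -0.114 and 0.058 m and y of bit_green in the frame of station between -0.093 and 0.008 m and x of bit_green in the frame of station between -0.114 and 0.058 m and y of bit_white in the frame of station between -0.093 and 0.008 m and x of bit_white in the frame of station between -0.114 and 0.058 m), for 0.3 s.
At the end, for the whole second after the job is handed in: Lever held by the gripper (over 1 N, not by the pusher) at 0.8 rad or more of its 0.95, catch open beyond 1.3 rad, all four bits at rest inside the scrap bin lower than 75 mm above the bench, pusher upright on the bench (within 0.1 rad) (all of step 4 and height (world z) of pusher below 0.006 m and angle between pusher's own z axis and vertical below 0.1 rad and value of joint catch above 1.3 rad and linear speed of each of bit_red, bit_grey, bit_green, bit_white below 0.05 m/s); the arm keeps its last pose, push and grip.
It fails at once if the fingers touched a broken bit (contact force between the fingers and bit_red above 0.5 N or contact force between the fingers and bit_grey above 0.5 N or contact force between the fingers and bit_green above 0.5 N or contact force between the fingers and bit_white above 0.5 N).
It fails at once if a bystander was moved by more than 30 mm (distance of any of jar, cell_pack, multimeter, circuit_board, solder_spool, spray_can, tape_roll from where it was at the start of the episode above 0.03 m).
It also fails if it takes over 72 s, if anything falls off the work surface, if the arm or the gripper's body presses on something with over 40 N, if the wrist force passes 120 N, or if a joint passes its speed limit or range.

### The arm

A 6-joint arm with a two-finger parallel gripper is mounted at the origin on the work surface. World frame = base frame: x ahead of the robot, y to its left, z up, the work surface at z = 0. Lengths are in m, angles in degrees, forces in N, time in s.
With the tool pointing down it reaches from about 0.325 to 0.775 m from the base axis. Payload 5.5 kg.
Tool frame: the origin (TCP) lies at the centre of the arm's flange, where the gripper is bolted on; the fingertips stand 182 mm ahead of it and the grasp point (between the pads) lies 163 mm ahead of it; z points along the fingers, y is the line along which they close (so a half turn about z gives the same grasp; the last joint's range is limited). The gripper opens to 88 mm and grips with 3 to 60 N. Pads are 20 mm wide; open, the fingers measure 115 mm over their backs; the gripper's body (75 mm by 178 mm) begins 61 mm behind the grasp point.
Start: joints at [-67.936, 5.22, 70.514, -0, 104.267, -3.249], TCP at [0.257, -0.542, 0.405] pointing down, gripper open.
Joint ranges: [-164.24, 164.24], [-49.07, 125.15], [9.68, 141.18], [-86.29, 266.29], [3.28, 154.24], [-151.56, 151.56]. Speed limits (degrees/s): [147.25, 147.25, 172.46, 180, 180, 180].

### API

Orientations are given as [roll, pitch, yaw] about the fixed x, y, z axes, in that order (R = Rz(yaw) Ry(pitch) Rx(roll)).
In Python, from station import r gives the robot as it stands. The module is installed in compiled form; this text tells all that it offers. Calls block until the motion is done:
- r.reach(position, orientation): joint-space move of the TCP to a pose.
- r.servo_line(position, rotation=None, speed=0.15): straight line of the TCP; rotation=None keeps the orientation; speed is the mean speed in m/s.
- r.move_joints(angles): joint-space move.
- r.let_go() and r.grab(squeeze=None): open the fingers fully, or close them until they stop; squeeze is the grip in N (None keeps the last).
- r.wait(seconds).
- r.inverse_kinematics(position, orientation): joint angles nearest the present ones, or None.
- r.sense(): the state.
- r.snapshot(name): name is "side" or "top"; returns a dict with "frame" (420x560x3 uint8, red, green, blue), "fx", "fy", "cx", "cy" (pixels), "R" (3x3) and "t" (3): a world point X has camera coordinates R X + t. Camera axes: x right, y down, z forward; pixel columns grow to the right and rows downward; lengths in m; the calibration is good to about 2 mm. A picture is of the moment at which its call begins. There is no depth.
A pose or a line that the arm cannot do raises r.IKError and nothing moves.
- r.hand_in(): hands the job in; it is judged then, once.
The state is a dict: "clock": time; "joints": joint angles; "joint_vel": joint speeds; "joint_torque": joint torques, N m; "tcp_pos": TCP position; "orientation": TCP orientation; "contact_force": force on the tool from outside, world axes, zero at the start; "torque": the same for the moment, N m; "opening": finger opening in m; "gripper_force": force on a finger pad.
Only numpy, scipy, OpenCV 4.12 (cv2) and the standard library are available. Lean on these libraries where they do the work, as an engineer would, in place of code of your own. Each camera call takes 0.05 s, during which the arm holds its last target. There are 200 camera calls.

## Working session

There is one attempt and no reset: what is moved stays moved. The work goes in short steps, each a Python script; the robot and the scene stay as the last script left them, time stands still between calls to the robot, and variables do not carry over. Pictures are saved under pics/ and viewed, at most 10 in all, crops included, and the job is handed in when it is done.

```bash
mkdir -p pics
python3 - <<'E'
from station import r
import cv2
for n in("side","top"):
    s=r.snapshot(n); cv2.imwrite(f"pics/{n}0.png",cv2.resize(s["frame"][:,:,::-1],(800,600),interpolation=cv2.INTER_CUBIC))
    print(n,s["fx"],s["fy"],s["cx"],s["cy"],s["R"],s["t"])
print(r.sense())
E
```

```text
side 492.1722191405536 492.1722191405536 274.4126975390972 210.05891242623022 [[ 0.9955432  -0.09417936 -0.00489706]
 [-0.07302188 -0.73695197 -0.67198928]
 [ 0.05967862  0.66935196 -0.74054468]] [-0.5940353   0.14578827  1.38499899]
top 509.1230274595671 509.1230274595671 277.5928412512834 213.9874651732702 [[-0.02057206 -0.99976871  0.00627108]
 [-0.99619801  0.01996668 -0.08479894]
 [ 0.08465412 -0.00799173 -0.99637835]] [-0.00569096  0.57776033  1.7536622 ]
{'clock': 0.1, 'joints': array([-6.79361954e+01,  5.25770692e+00,  7.05741363e+01,  9.93113703e-04,
        1.04269061e+02, -3.24663275e+00]), 'joint_vel': array([-0.07587892, -0.06478375, -0.26396144,  0.02414639,  0.04689438,
        0.01067187]), 'joint_torque': array([ 3.91381836e-03, -4.47854841e+01, -4.07571959e+01,  7.00562540e-02,
        2.83788628e-02, -1.15848420e-04]), 'tcp_pos': array([ 0.25654966, -0.54243247,  0.40363938]), 'orientation': array([-1.79899313e+02, -6.67595335e-03,  2.53106754e+01]), 'contact_force': array([-0.70867495, -0.28184987,  0.24840801]), 'torque': array([-0.02799295,  0.01437997,  0.00996885]), 'gripper_force': 0.0, 'opening': 0.08738757831519499}
```

View pics/top0.png

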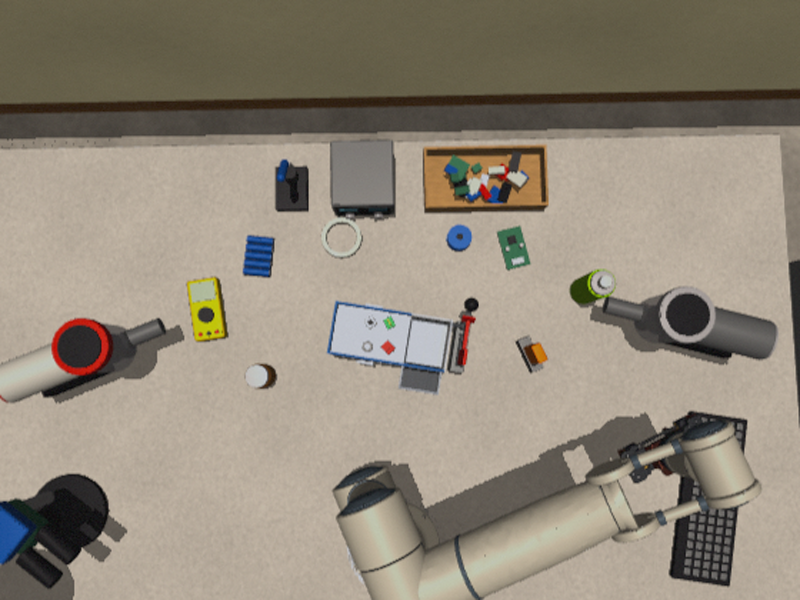

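View pics/side0.png

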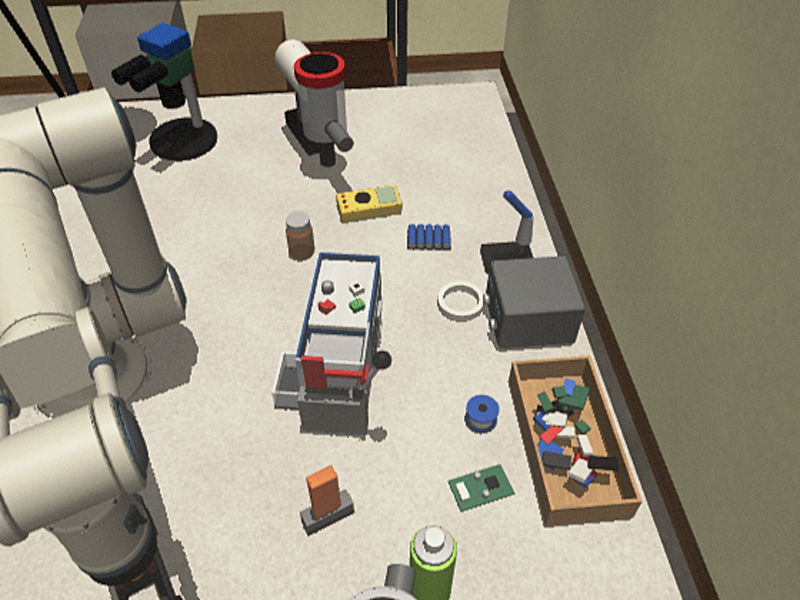

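Run:
```python
import cv2
from station import r
f=r.snapshot("top")["frame"][:,:,::-1]; cv2.imwrite("pics/topc.png",cv2.resize(f[194:284,226:391],None,fx=4.8,fy=4.8,interpolation=cv2.INTER_CUBIC))
f=r.snapshot("side")["frame"][:,:,::-1]; cv2.imwrite("pics/sidec.png",cv2.resize(f[170:380,130:410],(800,600),interpolation=cv2.INTER_CUBIC))
```

```text
(no output)
```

View pics/topc.png

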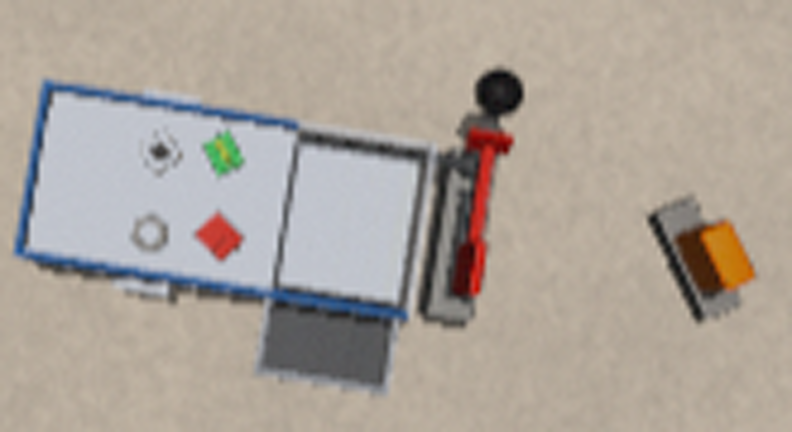

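View pics/sidec.png

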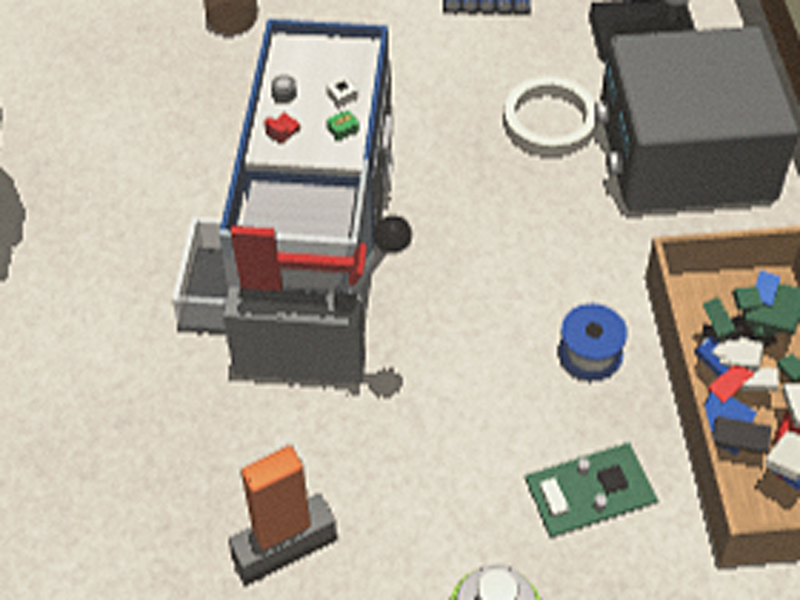

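```bash
cat > h.py <<'E'
import numpy as np
from station import r
from scipy.optimize import least_squares
T=lambda u,v:(u/4.8+226,v/4.8+194)
S=lambda u,v:(u*.35+130,v*.35+170)
def proj(s,X):
    c=s["R"]@np.asarray(X)+s["t"]; return np.array([s["fx"]*c[0]/c[2]+s["cx"],s["fy"]*c[1]/c[2]+s["cy"]])
def ray(s,uv,z):
    d=s["R"].T@np.array([(uv[0]-s["cx"])/s["fx"],(uv[1]-s["cy"])/s["fy"],1]); o=-s["R"].T@s["t"]
    return o+d*(z-o[2])/d[2]
def w(p,X):
    c,s=np.cos(p[2]),np.sin(p[2]); return np.array([p[0]+c*X[0]-s*X[1],p[1]+s*X[0]+c*X[1],X[2]])
def inv(p,X):
    c,s=np.cos(p[2]),np.sin(p[2]); a,b=X[0]-p[0],X[1]-p[1]; return np.array([c*a+s*b,-s*a+c*b,X[2]])
def fit(obs,x0):
    f=lambda p:np.concatenate([proj(s,w(p,np.array(X)/1e3))-uv for s,X,uv in obs])
    q=least_squares(f,x0,loss="soft_l1"); return q.x,f(q.x).reshape(-1,2).round(1)
E
python3 - <<'E'
from h import *
t=r.snapshot("top");s=r.snapshot("side")
st,e=fit([(t,(60,175,155),T(47,83)),(t,(-60,175,155),T(18,255)),(t,(-60,-95,155),T(406,318)),(t,(60,-95,155),T(434,146)),(t,(95,-125,211),T(498,92)),
(s,(60,175,155),S(387,27)),(s,(-60,175,155),S(268,21)),(s,(95,-125,211),S(391,234)),(s,(-20,-125,210),S(253,230))],[.5,0,-.15])
print("st",st.tolist(),e.tolist())
P=[]
for x,y,a,b in((22.5,-12,None,(305,462)),(-22.5,-12,(722,290),(250,487)),(-22.5,12,(700,232),(242,468)),(22.5,12,None,(292,447))): pass
# pusher: x axis ~ image far direction
P=[(t,(22.5,12,140),T(700,232)),(t,(22.5,-12,140),T(727,219)),(t,(-22.5,-12,140),T(757,276)),(t,(-22.5,12,140),T(722,290)),
(s,(22.5,12,140),S(292,447)),(s,(22.5,-12,140),S(305,462)),(s,(-22.5,-12,140),S(250,487)),(s,(-22.5,12,140),S(242,468)),(s,(-42.5,-16,0),S(245,582)),(s,(42.5,-16,0),S(337,532))]
pu,e=fit(P,[.45,-.3,.4]); print("pu",pu.tolist(),e.tolist())
for n,h,a,b in(("white",156,(160,152),(342,89)),("green",154,(223,153),(343,122)),("grey",156,(150,233),(285,88)),("red",158,(219,237),(283,126))):
    print(n,*[(inv(st,ray(c,uv,h/1e3))*1e3).round() for c,uv in((t,T(*a)),(s,S(*b)))])
for n,a in(("jar",(260,376)),("can",(604,282))): print(n,ray(t,(a[0]*.7,a[1]*.7),.1 if n=="jar" else .2))
E
```

```text
st [0.49148439279778233, -0.042214878022215595, -0.1805750419322002] [[-0.2, -1.2], [-0.3, -0.4], [1.8, -0.1], [1.6, -1.1], [1.0, -0.5], [-0.5, -0.9], [-1.1, -1.2], [-0.2, 0.1], [-0.9, -1.5]]
pu [0.4556297640350163, -0.33859098335659266, 0.40779835086535166] [[-0.8, -0.8], [0.2, -1.1], [-0.1, -0.4], [0.6, -0.2], [-0.6, -3.2], [-0.4, 0.1], [0.1, 0.5], [-1.6, -1.7], [0.2, 0.5], [0.2, 1.6]]
white [ 22.  91. 156.] [ 28.  84. 156.]
green [ 28.  49. 154.] [ 34.  44. 154.]
grey [-32.  89. 156.] [-26.  81. 156.]
red [-28.  43. 158.] [-20.  31. 158.]
jar [0.41387465 0.30317478 0.1       ]
can [ 0.60603746 -0.47605882  0.2       ]
```

```bash
cat >> h.py <<'E'
import cv2
st=[0.4915,-0.0422,-0.1806]; pu=[0.4556,-0.3386,0.4078]
SY=np.degrees(st[2]); PY=np.degrees(pu[2])
W=lambda x,y,z:w(st,(x/1e3,y/1e3,z/1e3))
def pic(n,f,c,k):
    im=r.snapshot(n)["frame"][:,:,::-1]; cv2.imwrite(f"pics/{f}.png",cv2.resize(im[c[0]:c[1],c[2]:c[3]],None,fx=k,fy=k,interpolation=cv2.INTER_CUBIC))
E
python3 - <<'E'
from h import *
D=[180,0,PY]; G=.253
r.reach([pu[0],pu[1],.40],D)
print(r.sense()["joints"])
r.servo_line([pu[0],pu[1],G],speed=.15)
r.grab(40); s=r.sense(); print(s["opening"],s["gripper_force"],s["tcp_pos"])
r.servo_line([pu[0],pu[1],G+.26],speed=.2)
r.servo_line(W(0,140,260+253),[180,0,SY],speed=.2)
r.servo_line(W(0,140,200+253),speed=.2)
s=r.sense();print(s["joints"],s["opening"],s["clock"])
pic("top","t1",(180,290,220,390),4.7); pic("side","s1",(130,340,130,410),2.85)
E
```

```text
[-4.01280443e+01  1.66451768e-01  7.61909760e+01 -3.36955815e-02
  1.03634134e+02  2.65445434e+01]
0.0238607567134162 39.98942971229553 [ 0.4555806  -0.33857353  0.25285966]
[ 6.73398387e+00 -5.38866419e+00  7.61674029e+01 -2.78341050e-03
  1.09266086e+02  1.07107873e+02] 0.023841383242819227 7.775
```

View pics/s1.png

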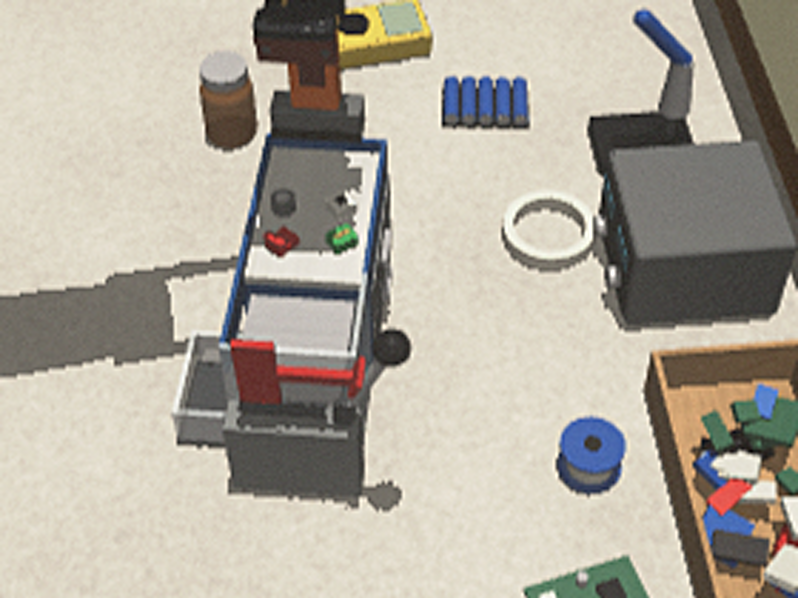

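The pusher hangs upright in the grip, foot's lower front edge from (271,138) to (362,138). All four bits still lie on the deck at (284,203), (342,203), (281,240) and (343,237). I'll check the lateral alignment, then sweep.

Run:
```python
from h import *
s=r.snapshot("side")
for u in((271,138),(362,138)): print((inv(st,ray(s,(u[0]/2.85+130,u[1]/2.85+130),.2))*1e3).round(1))
r.servo_line(W(0,139,142+253),speed=.1)
q=r.sense(); print(q["contact_force"],q["tcp_pos"])
for y in(100,50,20,-8):
    r.servo_line(W(0,y,142+253),speed=.08); q=r.sense(); print(y,q["contact_force"].round(1),q["opening"])
r.servo_line(W(0,12,142+253),speed=.15)
r.servo_line(W(0,60,320+253),speed=.25)
r.servo_line(W(0,140,320+253),speed=.25)
pic("top","t2",(180,290,220,390),4.7); pic("side","s2",(150,290,150,330),4.2); print(r.sense()["clock"])
```

```text
[-41.2 120.6 200. ]
[ 44.2 127.6 200. ]
[-0.17478996  0.1115401  -1.3430976 ] [0.51648529 0.09455279 0.39564233]
100 [-0.8  0.  -1.9] 0.02374913386067022
50 [-0.1  0.5 -3.1] 0.023570879265941553
20 [-0.3  0.2 -1.9] 0.023671010349940312
-8 [-0.2 -0.5 -2.6] 0.023899026004549895
12.8333
```

View pics/s2.png

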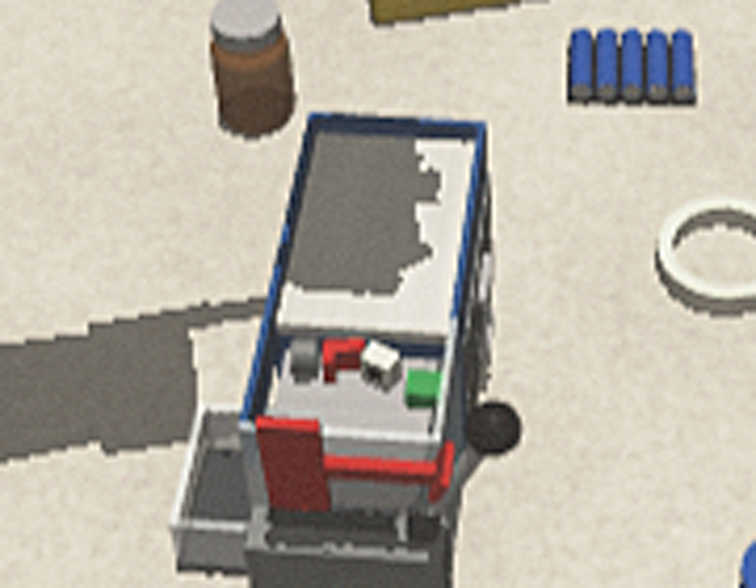

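Run:
```python
from h import *
s=r.snapshot("side")
for n,u in(("grey",(303,362)),("red",(343,357)),("white",(382,363)),("green",(424,388))):
  for z in(.125,.135,.15): print(n,z,(inv(st,ray(s,(u[0]/4.2+150,u[1]/4.2+150),z))*1e3).round(1))
```

```text
grey 0.125 [-33.5 -17.9 125. ]
grey 0.135 [-31.4 -25.9 135. ]
grey 0.15 [-28.3 -37.9 150. ]
red 0.125 [ -9.4 -11.8 125. ]
red 0.135 [ -7.5 -19.9 135. ]
red 0.15 [ -4.7 -32.  150. ]
white 0.125 [ 15.5 -14.6 125. ]
white 0.135 [ 17.1 -22.7 135. ]
white 0.15 [ 19.5 -34.7 150. ]
green 0.125 [ 43.8 -32.1 125. ]
green 0.135 [ 45.1 -40.  135. ]
green 0.15 [ 47.1 -51.8 150. ]
```

View pics/t2.png

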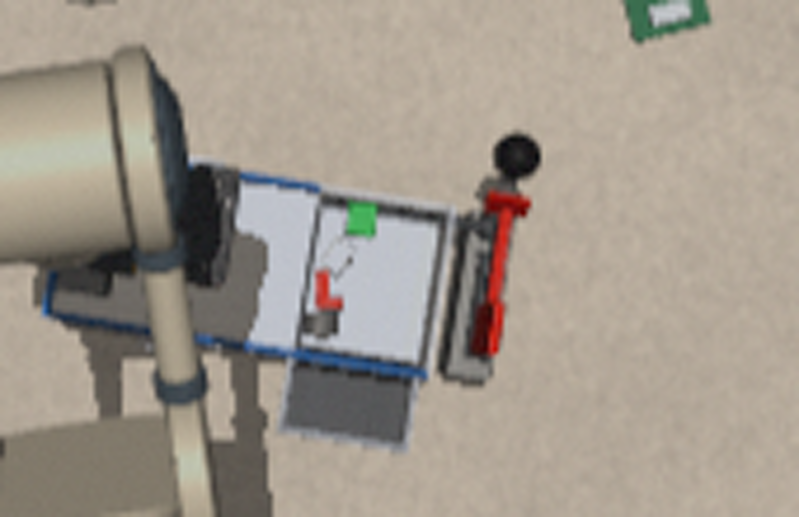

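All four bits lie on the pocket floor (top view: green (361,219), white (341,256), red (327,290), grey (320,322)), each past the deck edge. Next: put the pusher back and flip the catch.

Run:
```python
from h import *
G=.253
r.servo_line([pu[0],pu[1],G+.30],[180,0,PY],speed=.2)
r.servo_line([pu[0],pu[1],G+.03],speed=.2)
r.servo_line([pu[0],pu[1],G+.0015],speed=.04)
print(r.sense()["contact_force"])
r.let_go(); r.wait(.3)
r.servo_line([pu[0],pu[1],.48],speed=.2)
r.grab(10)
pic("side","s3a",(170,380,130,410),2.85)
r.servo_line(W(-20,-75,480),[180,0,SY],speed=.2)
r.servo_line(W(-20,-75,366),speed=.15)
for y in(-100,-140,-182): r.servo_line(W(-20,y,366),speed=.06); print(y,r.sense()["contact_force"].round(1))
r.wait(.5)
r.servo_line(W(-20,-182,460),speed=.2)
r.servo_line(W(95,-125,460),speed=.2)
r.let_go()
pic("side","s3",(170,380,130,410),2.85); print(r.sense()["clock"])
```

```text
[-0.2368018  -0.54663773 -2.22924073]
-100 [ 0.1 -0.6 -0.4]
-140 [ 0.5  0.2 -0.8]
-182 [0.2 0.4 0.5]
29.3833
```

View pics/s3.png

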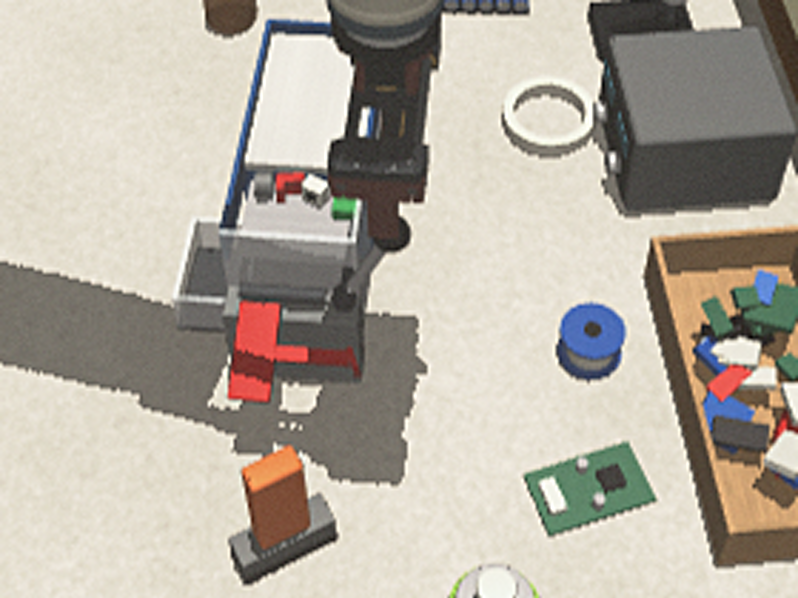

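The catch is flipped over, its paddle hanging at (255,350). The pusher stands at (285,515), the bits are still in the pocket, and the lever is at rest with its knob at (391,234). Next: grip the knob and pull it along its arc.

Run:
```python
from h import *
def K(th): a=.42-th; return W(52+105*np.sin(a),-125,115+105*np.cos(a)+163)
r.servo_line(K(0),speed=.12)
r.grab(35); s=r.sense(); print(s["opening"],s["gripper_force"],s["contact_force"].round(1))
for th in np.linspace(.12,.96,8):
    r.servo_line(K(th),speed=.08); s=r.sense(); print(round(th,2),s["contact_force"].round(1),round(s["opening"],4),round(s["gripper_force"],1))
r.wait(1.5)
pic("side","s4",(170,320,150,350),4); pic("top","t4",(180,290,220,390),4.7); print(r.sense()["clock"])
```

```text
0.030893154532266143 35.000164210796356 [ 1.9 12.8  0.9]
0.12 [ 5.3 12.4 -1.3] 0.0306 35.0
0.24 [ 5.3 11.1 -1.4] 0.0306 35.0
0.36 [ 6.  12.1 -2.1] 0.0307 35.0
0.48 [ 7.  12.1 -0.4] 0.0305 35.0
0.6 [ 6.6 12.9  0.9] 0.0302 35.0
0.72 [ 7.2 12.9  3. ] 0.0303 35.0
0.84 [ 6.5 14.1  6.7] 0.0305 35.0
0.96 [ 5.3 13.4  9.7] 0.0307 35.0
35.25
```

View pics/s4.png

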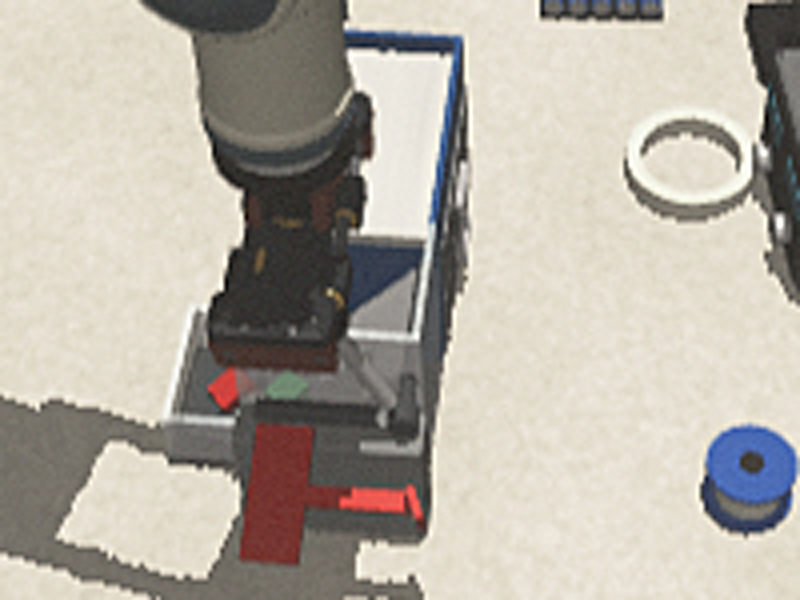

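View pics/t4.png

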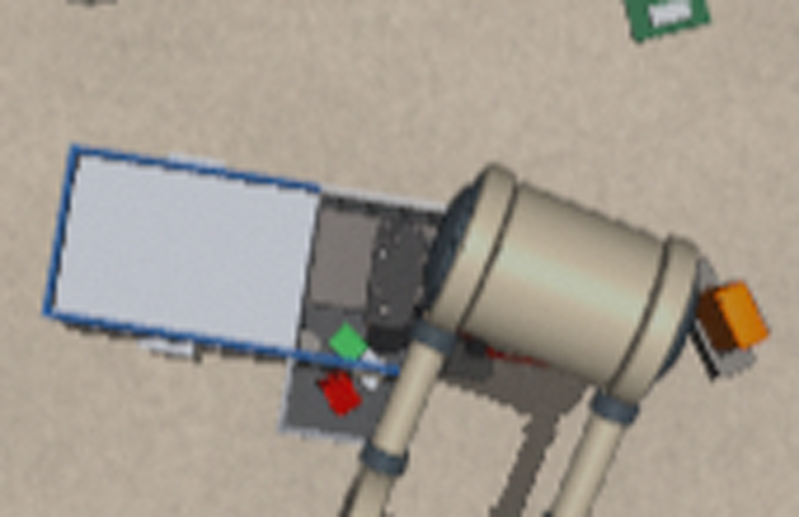

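The lever is at its stop with red (340,393), green (348,341) and white (370,370) in the bin, and something greyish at (312,345). I'll check by pixel values that it is the grey cap at rest.

Run:
```python
from h import *
a=r.snapshot("top"); r.wait(2); b=r.snapshot("top")
x,y=a["frame"],b["frame"]
print(x[246:262,280:300].mean(2).astype(int)); d=np.abs(x.astype(int)-y)[215:280,270:310].max(); print("diff",d)
for z in(.022,.06,.1): print((inv(st,ray(a,(312/4.7+220,344/4.7+180),z))*1e3).round(),(inv(st,ray(a,(348/4.7+220,341/4.7+180),z))*1e3).round())
q=r.sense(); print(q["gripper_force"],q["contact_force"].round(1),(inv(st,q["tcp_pos"])*1e3).round())
s=r.snapshot("side")["frame"]; t=cv2.imread("pics/s4.png"); print(s[258:274,190:232].astype(int).mean(2).astype(int))
```

```text
[[193 193 193 177  71  82  89  87  86  89  87  87  87  70  76  74  76  68
   65  66]
 [194 194 193 159  62  82  88  86  88  88  91  88  87  88  88  87  87  62
   71  72]
 [191 193 192 141  58  85  88  89  89  88  88  88  86  94  89  88  85  67
   67  64]
 [191 192 191 112  48  82  86  87  87  91  87  85  90 104 100  87  86  80
   52  46]
 [193 194 194 101 100 112 102  88  88  89  87  89 100 109 108  93  88  87
   49  32]
 [194 193 193  97 132 134 123 102  89  91  88  99 108 112 112 105  94  80
   44  36]
 [194 191 179  79 129 135 133 128  93  80 104 113 112 113 111 111 106  70
   41  38]
 [181 181 160  73 131 135 131 141  96  82  98 116 113 112 112 110 111 100
   46  36]
 [138 140 136  88 120 121 128 121  93  91  77  95 114 112 109 109 121 102
  142  65]
 [ 87 111  94  94  92  99 110  96  95  96  91  80 101 112 109 116 100 146
  189 153]
 [ 80 141 113  77  62  76  94  94  96  93  95  95  87 105 103 112  96 156
  169 181]
 [116 156 109  50  36  40  66  69  72  74  75  75  83  91  92 100 115 106
  121 140]
 [156 158  82  68  67  68  70  69  45  40  35  39  56  65  72 108 110 102
   92 
[... 2526 characters left out ...]
 [214 235 248 141 120 107  83  98  89  98  91  86  87  74 104 120 115  94
   60  67 102 113 110 109  44  44  51  51  49  42  49  52  53  47  49  63
   64  64  76  78  79  77]
 [216 241 239 129 118  84  77  94  92  92  88  89  89  90  71 102 104  59
   52  48  83  75  77  70  57  57  57  58  58  57  54  59  53  56  60  51
   56  50  46  49  51  46]
 [220 243 220 109 119  68  81  84  84  81  86  82  87  87  88  47  63  52
   78 128  74  81  80  69  54  60  64  58  56  59  62  59  54  56  57  55
   59  54  56  61  58  59]
 [228 245 220 140 150 121 130 116 119 119  92  98  95  95  76  54  52  60
   86 147  74  80  82  71  58  56  54  61  62  57  56  58  63  61  59  62
   64  58  62  64  53  64]]
```

```bash
python3 -c "
from station import r
print(r.hand_in())"
```

```text
the job is handed in; nothing more can be done
None
```

I handed the job in with every step carried out: the bits were swept with the pusher and dropped, the pusher is upright on the bench, the catch is over, and the gripper holds the lever at its stop. Red, green and white are clearly in the bin, but the grey cap is only partly visible at the bin's edge, and the hand-in gave no verdict.

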